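# Fish the slide rack out of the deep staining tank with the lifting hook

## Robot

A 6-joint arm with a two-finger parallel gripper is mounted at the origin on the work surface. World frame = base frame: x ahead of the robot, y to its left, z up, the work surface at z = 0. Lengths are in m, angles in rad, forces in N, time in s.
With the tool pointing down it reaches from about 0.3 to 0.825 m from the base axis. Payload 5.4 kg.
Tool frame: the origin (TCP) lies at the very end of the fingers, on their centre line; the grasp point (between the pads) lies 19 mm behind it; z points along the fingers, x is the direction in which the jaws open and shut, and the axes are right-handed (so a half turn about z gives the same grasp; the last joint's range is limited). The gripper opens to 92 mm and grips with 3 to 60 N. Pads are 20 mm wide; open, the fingers measure 128 mm over their backs; the gripper's body (75 mm by 189 mm) begins 69 mm behind the grasp point.
Start: joints at [1.103, 0.158, 1.597, -0, 1.386, -0.21], TCP at [0.147, 0.556, 0.215] pointing down, gripper open.
Joint ranges: [-2.91, 2.91], [-0.94, 2.29], [0.18, 2.7], [-1.29, 4.43], [0.17, 2.64], [-3, 3]. Speed limits (rad/s): [2.57, 2.57, 3.14, 3.14, 3.14, 3.14].

## Interface

Orientations are given as a rotation vector (axis times angle).
In Python, from workcell import bot gives the robot as it stands. Calls block until the motion is done:
- bot.goto(position, orientation): joint-space move of the TCP to a pose.
- bot.line_to(position, rot=None, max_speed=0.15): straight line of the TCP; rot=None keeps the orientation; max_speed is the mean speed in m/s.
- bot.set_joints(angles): joint-space move.
- bot.set_gripper(opening, newtons=None): opening from 0.0 (shut) to 1.0 (fully open); newtons is the grip in N (None keeps the last); returns when the fingers have stopped.
- bot.hold(seconds).
- bot.inverse_kinematics(position, orientation): joint angles nearest the present ones, or None.
- bot.read_camera(name): name is "scene" or "top" or "wrist"; returns a dict with "pixels" (384x512x3 uint8, blue, green, red), "fx", "fy", "cx", "cy" (pixels), "R" (3x3) and "t" (3): a world point X has camera coordinates R X + t. Camera axes: x right, y down, z forward; pixel columns grow to the right and rows downward; lengths in m; the calibration is good to about 2 mm. The wrist camera is an equidistant fisheye: a pixel r from the principal point sees the ray r / f radians off the axis. A picture is of the moment at which its call begins. There is no depth.
A pose or a line that the arm cannot do raises bot.MotionError and nothing moves.
- bot.job_done(): hands the job in, once; it reports no verdict.
Readings, each from a call of its own:
- bot.current_clock(): time.
- bot.current_joints(): joint angles.
- bot.current_joint_vel(): joint speeds.
- bot.current_effort(): joint torques, N m.
- bot.current_ee_pos(): TCP position.
- bot.current_tool_rot(): TCP orientation.
- bot.current_contact_force(): force on the tool from outside, world axes, zero at the start.
- bot.current_ft_torque(): the same for the moment, N m.
- bot.current_opening(): opening from 0.0 (shut) to 1.0 (fully open).
Only numpy, scipy, OpenCV 4.12 (cv2) and the standard library are available. Lean on these libraries where they do the work, as an engineer would, in place of code of your own. Each camera call takes 0.05 s, during which the arm holds its last target.

## Task

A rack of slides has been left at the bottom of one of the two deep glass staining tanks, which has been drained. Take the lifting hook off its stand, hook the rack under the peak of its wire handle, lift it out of the tank and stand it gently on the steel drain tray, keeping it upright and never touching it with the gripper. Then dip the hook's crook right inside the steel rinse beaker, and hang the hook back by its collar on the stand's fork, leaving everything else where it is.

Things in the scene. Friction and masses are not known exactly. Their poses are not given: they have to be found in the camera images.
- hook_grip (a point): Centre of the lifting hook's black handle. The hook is 161 mm long and hangs upright in the stand's fork; z up along the handle, a flat bar 58 mm tall, 24 mm along x, 16 mm thick along y: grip it across the 16 mm. Under it a steel collar, 32 mm across, 5 mm thick, its underside 35 mm below this point, then a 6 mm rod with a J-shaped crook.
- hook_collar (a point): Centre of the underside of the hook's collar, 35 mm below hook_grip; axes as hook_grip. The hook hangs by this collar.
- hook_crook (a point): Lowest point of the hook's crook, 133 mm under hook_grip, same axes. The 6 mm rod comes down at x = -8 mm, turns under and up to a free tip at x = +8 mm (centre lines): the throat, 10 mm clear and open upwards, lies right under the handle's axis. Throat floor 6 mm, tip top 20 mm above this point; the rod returns to the axis 42 to 56 mm above it.
- stand_fork (a point): Point on the upper face of the fixed stand's fork, 140 mm above the table, where the hook hangs. The slot between the 8 mm thick prongs is 16 mm wide, runs along y, and is open to -y: open end 23 mm to -y of this point, closed end 20 mm to +y. A post 56 mm to +y ends at this height; base plate 12 mm thick. Lift the hook a little and draw it out along -y.
- tank: The deep glass tank that holds the rack, open on top: 82 mm along x, 108 mm along y, 138 mm tall (lip 140), walls and floor 4 mm (inner 74 x 100 mm). Origin: centre of its underside, z up. Loose, 0.75 kg.
- spare_tank: The other glass tank, alike but empty; leave it alone. Origin: centre of its underside.
- rack: Stainless slide rack with 8 upright glass slides: 58 mm along x, 86 mm along y, slides up to 31 mm high; 0.15 to 0.3 kg. Origin: centre of its underside, z up. A fixed 5 mm wire handle stands over it in its y-z plane (x = 0): legs at y = +-42 mm, 42 mm high, then straight slopes up to a peak over the centre. It stands on the tank's floor, lengthwise in the tank.
- rack_peak (a point): Peak of the rack's wire handle, on the axis of the 5 mm wire, 66 mm above the rack's underside; axes as the rack. In the tank it is 68 mm below the rim.
- tray: Shallow stainless drain tray, 160 mm along x, 190 mm along y, rim 18 to 21 mm high, walls and floor 4 mm thick. Origin: centre of its underside. Loose.
- beaker: Stainless rinse beaker, open on top, 72 mm outer diameter (76 at the rim), 95 mm tall, walls 3 mm, floor 4 mm. Origin: centre of its underside. Loose, 0.2 kg.
- reagent: Amber glass bottle, 56 mm across, 115 mm tall; bystander. Origin: centre of its underside.
- petri: Stack of clear dishes, 90 mm across, 46 mm tall; bystander. Origin: centre of its underside.
- slidebox: Grey flat slide box, 177 x 87 x 36 mm; bystander. Origin: centre of its underside.
- washbottle: White wash bottle, 68 mm across, 190 mm tall with its spout; bystander. Origin: centre of its underside.
- coplin: Small square glass staining jar with a knobbed lid, 58 mm wide, 112 mm tall; bystander. Origin: centre of its underside.
Things that resemble listed ones, but are neither listed nor needed, are in the scene too. Leave any pink look-alike of the part that bears hook_grip alone.

How it is judged:
By the outcome, as a careful person would: the job done as asked, in the order asked, and still so for the second after the job is handed in, with the robot touching nothing.
It also fails if it takes over 61 s, if anything falls off the work surface, if the arm or the gripper's body presses on something with over 40 N, if the wrist force passes 120 N, or if a joint passes its speed limit or range.

## Working session

There is one attempt and no reset: what is moved stays moved. The work goes in short steps, each a Python script; the robot and the scene stay as the last script left them, time stands still between calls to the robot, and variables do not carry over. Pictures are saved under pics/ and viewed, and the job is handed in when it is done.

```bash
ls; mkdir -p pics
python3 - <<'E'
from workcell import bot
import cv2,numpy as np
for n in ["scene","top","wrist"]:
    c=bot.read_camera(n); cv2.imwrite(f"pics/{n}0.png",c["pixels"])
    print(n,c["fx"],c["fy"],c["cx"],c["cy"],np.round(c["R"],3).tolist(),np.round(c["t"],3).tolist(), np.round(-np.array(c["R"]).T@np.array(c["t"]),3))
print(bot.current_clock(),bot.current_tool_rot(),bot.current_opening())
E
```

```text
pics
scene 408.90386726955467 408.90386726955467 252.29270463258393 191.16985616742093 [[-0.626, 0.78, -0.01], [0.671, 0.532, -0.516], [-0.397, -0.33, -0.856]] [0.276, -0.316, 1.389] [0.936 0.412 1.03 ]
top 490.6706249209314 490.6706249209314 258.1895087364436 190.79644219607772 [[-0.004, -1.0, -0.003], [-0.988, 0.004, -0.155], [0.155, 0.002, -0.988]] [0.051, 0.534, 1.55] [0.288 0.046 1.614]
wrist 297.3186396354542 297.3186396354542 248.57066411877364 191.56012089872593 [[0.255, 0.967, -0.001], [0.938, -0.247, 0.244], [0.236, -0.063, -0.97]] [-0.575, -0.027, 0.39] [0.08  0.574 0.385]
0.15 [ 2.48808428e+00  1.91711768e+00 -2.03468809e-03] 1.000368770163095
```

View pics/scene0.png

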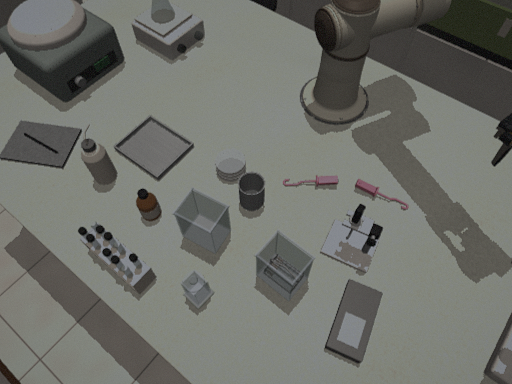

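View pics/top0.png

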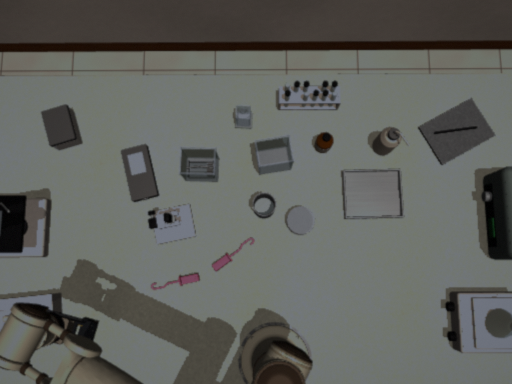

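View pics/wrist0.png

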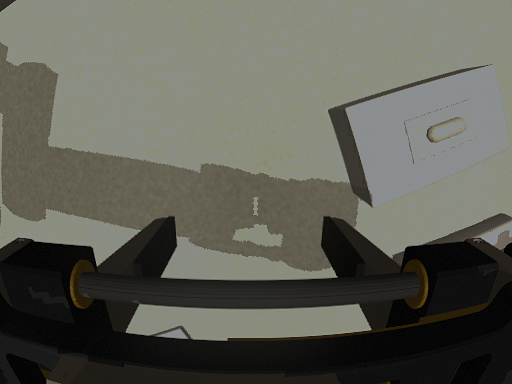

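Run:
```python
import cv2
s=cv2.imread("pics/scene0.png");t=cv2.imread("pics/top0.png")
import numpy as np
a=cv2.resize(s[160:310,220:420],None,fx=4,fy=4,interpolation=cv2.INTER_CUBIC)
b=cv2.resize(t[130:260,120:310],None,fx=4.2,fy=4.2,interpolation=cv2.INTER_CUBIC)
cv2.imwrite("pics/c1.png",np.clip(a*1.5,0,255));cv2.imwrite("pics/c2.png",np.clip(b*1.5,0,255))
```

```text
[ WARN:0@0.112] global loadsave.cpp:1063 imwrite_ Unsupported depth image for selected encoder is fallbacked to CV_8U.
```

View pics/c1.png

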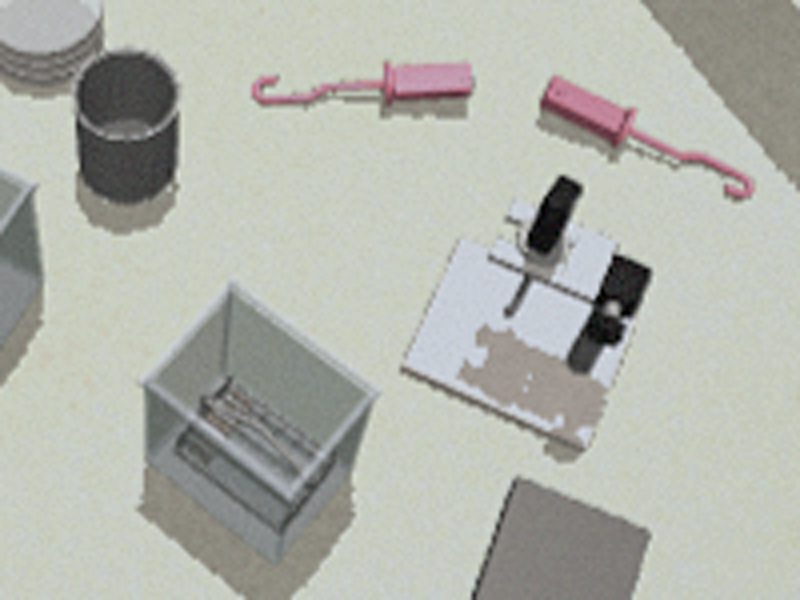

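View pics/c2.png

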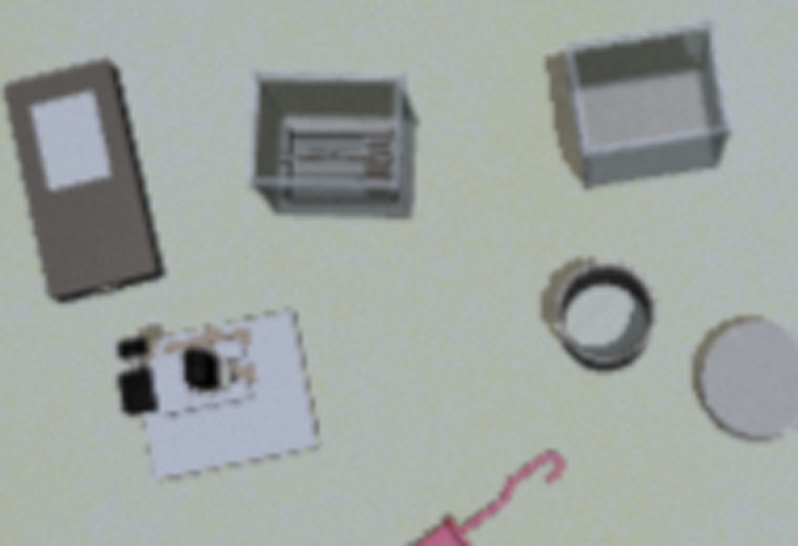

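```bash
cat > h.py <<'E'
import numpy as np, cv2
from workcell import bot
from scipy.spatial.transform import Rotation as Ro
def ray(c,u,v,fish=False):
    x=(u-c["cx"])/c["fx"];y=(v-c["cy"])/c["fy"]
    if fish:
        r=np.hypot(x,y); d=np.array([np.sin(r)*x/max(r,1e-9),np.sin(r)*y/max(r,1e-9),np.cos(r)])
    else: d=np.array([x,y,1.])
    R=np.array(c["R"]);t=np.array(c["t"])
    d=R.T@d; return -R.T@t, d/np.linalg.norm(d)
def atz(c,u,v,z,fish=False):
    o,d=ray(c,u,v,fish); return o+d*(z-o[2])/d[2]
def tri(rays):
    A=np.zeros((3,3));b=np.zeros(3)
    for o,d in rays:
        P=np.eye(3)-np.outer(d,d);A+=P;b+=P@o
    X=np.linalg.solve(A,b)
    return X,[np.linalg.norm((np.eye(3)-np.outer(d,d))@(X-o)) for o,d in rays]
def proj(c,X,fish=False):
    p=np.array(c["R"])@np.asarray(X)+np.array(c["t"])
    if fish:
        r=np.hypot(p[0],p[1]);th=np.arctan2(r,p[2]);x,y=p[0]/r*th,p[1]/r*th
    else: x,y=p[0]/p[2],p[1]/p[2]
    return np.array([x*c["fx"]+c["cx"],y*c["fy"]+c["cy"]])
def snap(n,f,crop=None,s=1,gain=1.5):
    c=bot.read_camera(n);im=c["pixels"]
    im=np.array(im)
    np.savez("pics/"+f+".npz",**{k:np.array(v) for k,v in c.items()})
    show(im,f,crop,s,gain); return c
def show(im,f,crop=None,s=1,gain=1.5):
    if crop: x0,y0,x1,y1=crop; im=im[y0:y1,x0:x1]
    im=np.clip(im.astype(float)*gain,0,255).astype(np.uint8)
    cv2.imwrite("pics/"+f+".png",cv2.resize(im,None,fx=s,fy=s,interpolation=cv2.INTER_CUBIC))
def load(f): 
    z=np.load("pics/"+f+".npz"); return {k:z[k] for k in z.files}
def down(yaw): # tool z down, tool x at angle yaw from world x
    x=np.array([np.cos(yaw),np.sin(yaw),0]);z=np.array([0,0,-1.]);return Ro.from_matrix(np.c_[x,np.cross(z,x),z]).as_rotvec()
E
python3 - <<'E'
from h import *
s=snap("scene","s1");t=snap("top","t1")
T=lambda u,v:(120+u/4.2-.4,130+v/4.2-.4)
for nm,u,v,z in [("tankNL",258,75,.14),("NR",405,78,.14),("FR",400,182,.14),("FL",255,187,.14),("bk",600,265,.095),("bk",605,368,.095),("bkL",553,318,.095),("bkR",655,318,.095),
 ("base",293,310,.012),("base",318,445,.012),("base",157,478,.012),("handle top mid",202,352,.204),("prong near",165,413,.14),("prong far",235,330,.14)]:
    print(nm,np.round(atz(t,*T(u,v),z),3))
S=lambda u,v:(220+u/4-.4,160+v/4-.4)
X=tri([ray(s,*S(569,185)),ray(t,*T(202,352))]);print(X)
for uv in [(342,169),(402,169),(402,218),(344,218)]: print("tray",np.round(atz(t,*uv,.02),3))
# fork prong ends in scene: crop (512,218) far, (490,260)
for p in [(510,218),(490,260),(605,298)]: print("scene fork",np.round(atz(s,*S(*p),.14),3))
print(bot.current_ee_pos(), Ro.from_rotvec(bot.current_tool_rot()).as_matrix().round(3).tolist(), down(0))
E
```

```text
tankNL [0.655 0.286 0.14 ]
NR [0.652 0.178 0.14 ]
FR [0.574 0.181 0.14 ]
FL [0.571 0.287 0.14 ]
bk [0.519 0.036 0.095]
bk [0.442 0.032 0.095]
bkL [0.48  0.071 0.095]
bkR [ 0.479 -0.005  0.095]
base [0.497 0.276 0.012]
base [0.392 0.255 0.012]
base [0.367 0.379 0.012]
handle top mid [0.443 0.311 0.204]
prong near [0.407 0.348 0.14 ]
prong far [0.466 0.299 0.14 ]
(array([0.43953999, 0.31289483, 0.21887731]), [np.float64(0.005526050603534115), np.float64(0.0055260506035341795)])
tray [ 0.609 -0.228  0.02 ]
tray [ 0.608 -0.427  0.02 ]
tray [ 0.446 -0.419  0.02 ]
tray [ 0.446 -0.23   0.02 ]
scene fork [0.431 0.292 0.14 ]
scene fork [0.463 0.298 0.14 ]
scene fork [0.442 0.365 0.14 ]
[0.14647677 0.55572873 0.21416634] [[0.255, 0.967, -0.0], [0.967, -0.255, -0.001], [-0.001, -0.0, -1.0]] [3.14159265 0.         0.        ]
```

Run:
```python
from h import *
bot.goto([0.40,0.26,0.36],down(np.radians(101.5)))
print(bot.current_clock(),bot.current_ee_pos())
snap("wrist","w1",None,1.5)
```

```text
1.7833 [0.3996375  0.26047266 0.35961934]
```

View pics/w1.png

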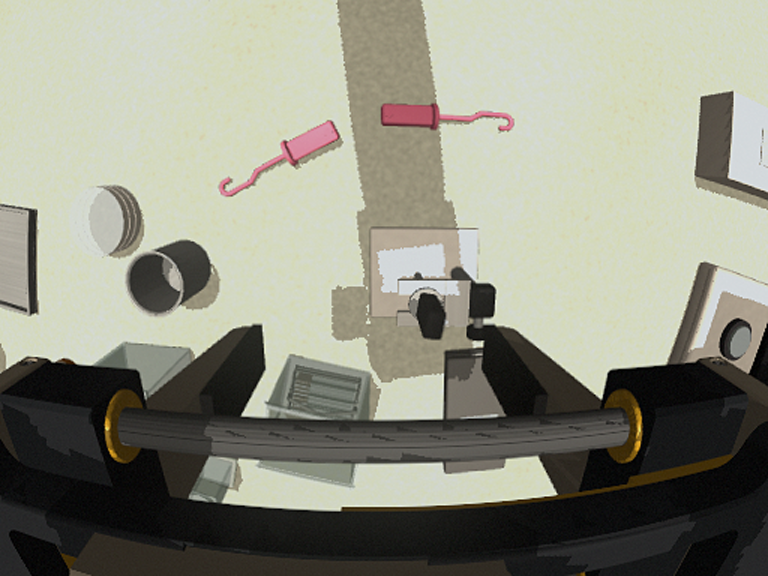

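Run:
```python
from h import *
c=load("w1"); show(c["pixels"],"w1c",(160,140,360,300),4,1.6)
```

```text
(no output)
```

View pics/w1c.png

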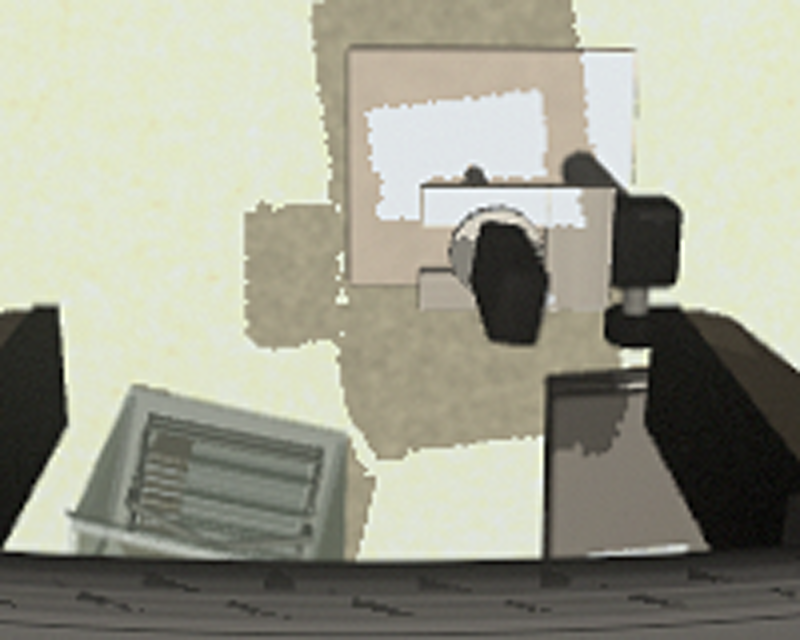

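Run:
```python
from h import *
bot.goto([0.66,0.24,0.38],down(np.radians(90)))
snap("wrist","w3",(130,60,390,260),3,1.6)
bot.goto([0.49,0.32,0.33],down(np.radians(101.5)))
snap("wrist","w2",(130,60,390,260),3,1.6)
print(bot.current_clock(),bot.current_ee_pos())
```

```text
3.7583 [0.49109613 0.31964808 0.33102265]
```

View pics/w2.png

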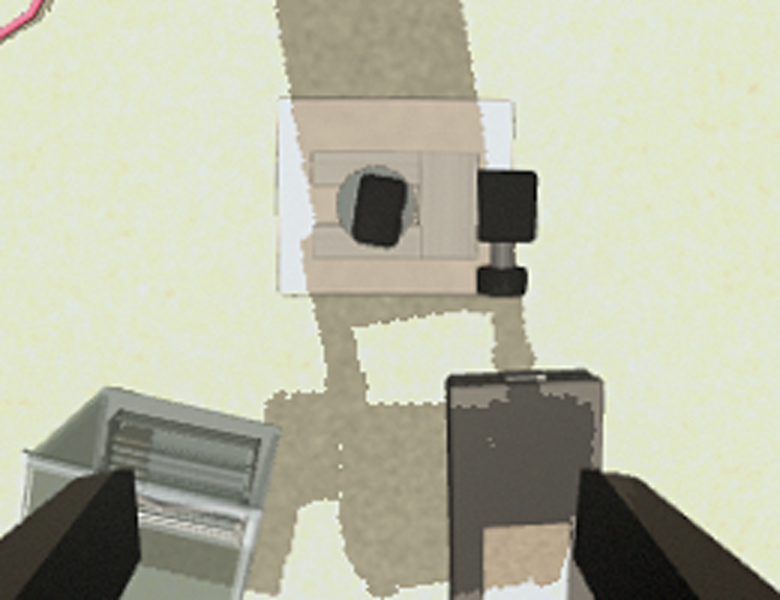

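View pics/w3.png

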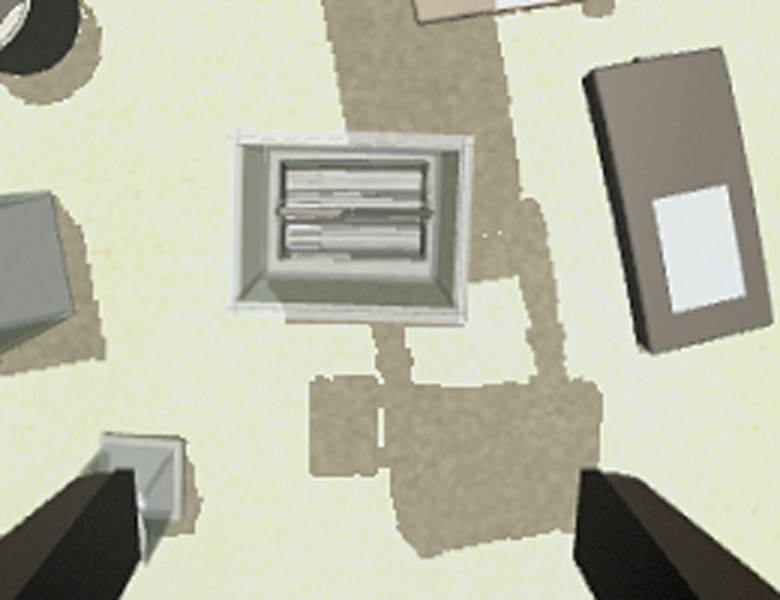

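Run:
```python
from h import *
w2=load("w2");w3=load("w3");s=load("s1")
P=lambda u,v:(130+(u+.5)/3-.5,60+(v+.5)/3-.5)
A=lambda c,u,v,z:np.round(atz(c,*P(u,v),z,True)[:2],4)
print("handle top",[A(w2,u,v,.204).tolist() for u,v in [(361,175),(407,180),(400,247),(352,240)]])
print("fork corners openL",A(w2,313,151,.14),A(w2,313,259,.14),"closed R",A(w2,478,151,.14),A(w2,478,258,.14))
print("slot edges",A(w2,313,185,.14),A(w2,313,226,.14),"slot end",A(w2,420,205,.14))
print("collar L/top/right/bot",A(w2,337,205,.145),A(w2,415,205,.145),A(w2,375,165,.145))
print("base",[A(w2,u,v,.012).tolist() for u,v in [(279,97),(514,99),(278,295)]])
print("tank rim",[A(w3,u,v,.14).tolist() for u,v in [(234,133),(473,137),(466,324),(230,312)]])
print("rack wire ends (z~.05)",A(w3,279,212,.048),A(w3,431,212,.048),"peak",A(w3,355,211,.072))
print("rack corners z.01",[A(w3,u,v,.037).tolist() for u,v in [(280,162),(428,162),(427,262),(279,262)]])
show(s["pixels"],"c3",(330,195,400,250),10,1.8)
```

```text
handle top [[0.4228, 0.3085], [0.4213, 0.3237], [0.4437, 0.3261], [0.4447, 0.3099]]
fork corners openL [0.4171 0.288 ] [0.4602 0.2966] closed R [0.4033 0.353 ] [0.4461 0.3624]
slot edges [0.4306 0.2907] [0.4469 0.294 ] slot end [0.4299 0.3346]
collar L/top/right/bot [0.4365 0.3019] [0.4302 0.3323] [0.4178 0.3135]
base [[0.3894, 0.2574], [0.3636, 0.3828], [0.497, 0.2777]]
tank rim [[0.5702, 0.1854], [0.5719, 0.2948], [0.6593, 0.293], [0.6537, 0.1823]]
rack wire ends (z~.05) [0.6109 0.1981] [0.6108 0.2835] peak [0.6096 0.2408]
rack corners z.01 [[0.5825, 0.1979], [0.5824, 0.2824], [0.6403, 0.2825], [0.6404, 0.1968]]
```

View pics/c3.png

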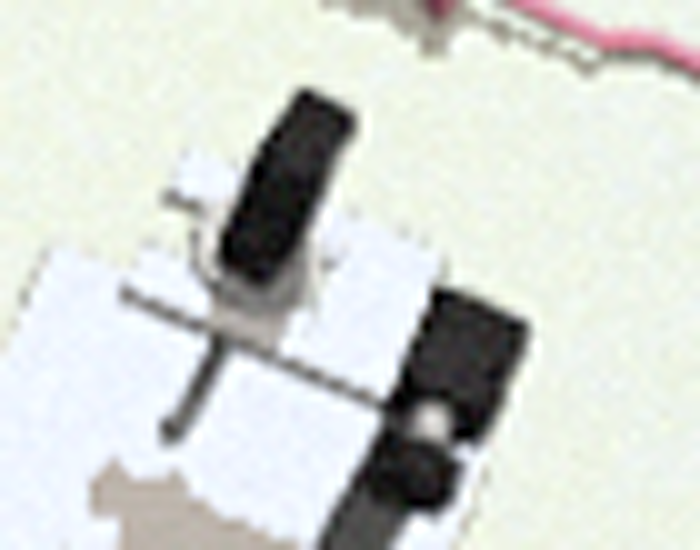

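Run:
```python
from h import *
s=load("s1")
yaw=np.radians(4.7)
for sg in (1,-1):
    for x,z in [(0,.098),(0,.089),(-.008,.076),(-.008,.055),(0,.045),(.008,.05),(.008,.062)]:
        X=[.433+sg*x*np.cos(yaw),.317+sg*x*np.sin(yaw),.042+z-.042+.0]
        # z given as world height
        uv=proj(s,X); print(sg,x,z,np.round((uv-[330,195])*10))
# check known: fork corners
for X in [(.4602,.2966,.14),(.4461,.3624,.14),(.433,.317,.204)]: print(np.round((proj(s,X)-[330,195])*10))
```

```text
1 0 0.098 [219. 329.]
1 0 0.089 [211. 345.]
1 -0.008 0.076 [216. 343.]
1 -0.008 0.055 [200. 378.]
1 0 0.045 [179. 418.]
1 0.008 0.05 [168. 433.]
1 0.008 0.062 [177. 413.]
-1 0 0.098 [219. 329.]
-1 0 0.089 [211. 345.]
-1 -0.008 0.076 [187. 390.]
-1 -0.008 0.055 [172. 425.]
-1 0 0.045 [179. 418.]
-1 0.008 0.05 [196. 386.]
-1 0.008 0.062 [205. 367.]
[121. 285.]
[388. 398.]
[310. 126.]
```

Run:
```python
from h import *
s=load("w1")
yaw=np.radians(4.7)
for sg in (1,-1):
    for x,z in [(0,.089),(-.008,.076),(-.008,.055),(0,.045),(.008,.05),(.008,.062)]:
        X=[.433+sg*x*np.cos(yaw),.317+sg*x*np.sin(yaw),z]
        uv=proj(s,X,True); print(sg,x,z,np.round((uv-[160,140])*4))
t=load("s1"); tt=load("t1")
show(tt["pixels"],"c4",(140,195,200,245),12,1.8)
```

```text
1 0 0.089 [478. 210.]
1 -0.008 0.076 [478. 183.]
1 -0.008 0.055 [473. 171.]
1 0 0.045 [468. 184.]
1 0.008 0.05 [466. 206.]
1 0.008 0.062 [469. 213.]
-1 0 0.089 [478. 210.]
-1 -0.008 0.076 [472. 222.]
-1 -0.008 0.055 [467. 208.]
-1 0 0.045 [468. 184.]
-1 0.008 0.05 [471. 168.]
-1 0.008 0.062 [474. 175.]
```

View pics/c4.png

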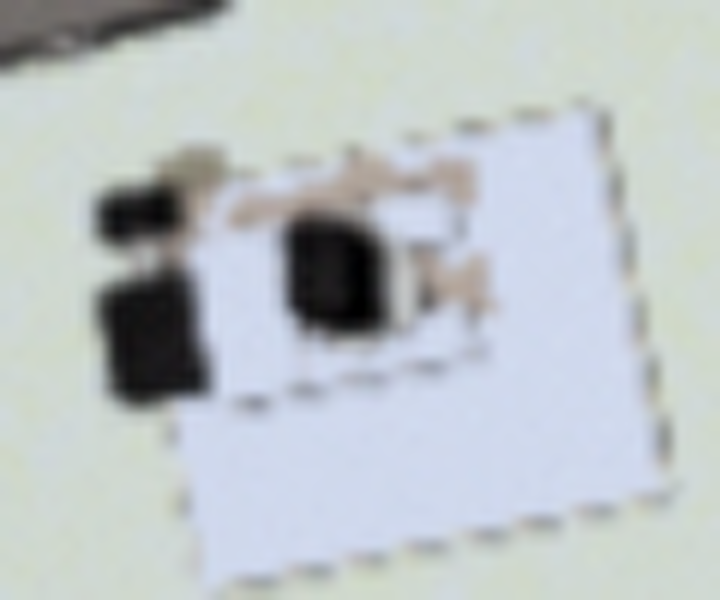

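Run:
```python
from h import *
r=down(np.radians(94.7))
bot.set_gripper(0.45,40)
bot.goto([0.4332,0.317,0.26],r)
bot.line_to([0.4332,0.317,0.161],r,0.12)
print(bot.current_ee_pos(),bot.current_opening(),bot.current_clock(),np.round(bot.current_contact_force(),2))
snap("scene","s2",(320,180,400,240),10,1.8)
bot.set_gripper(0.0,40)
print(bot.current_ee_pos(),bot.current_opening(),bot.current_clock(),np.round(bot.current_contact_force(),2))
```

```text
[0.43401055 0.31732951 0.16206424] 0.45424456500616117 6.0417 [ 0.03 -0.06  0.61]
[0.43332593 0.31701092 0.16122064] 0.17311160978926401 6.5917 [-0.29 -0.25  1.17]
```

View pics/s2.png

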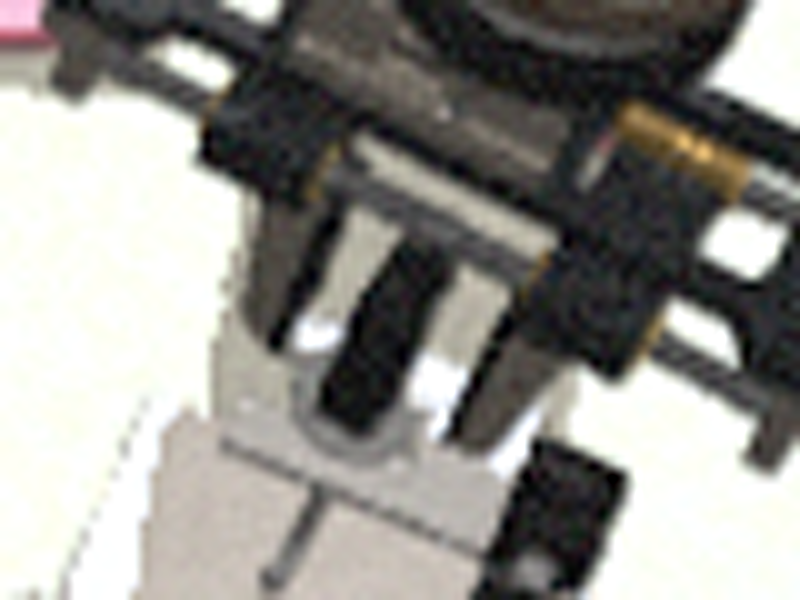

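Run:
```python
from h import *
r=down(np.radians(94.7))
p=np.array([0.4332,0.317,0.161])
bot.line_to(p+[0,0,.012],r,0.08)
p2=p+[.203*.07,-.979*.07,.012]
bot.line_to(p2,r,0.10)
print(np.round(bot.current_contact_force(),2))
bot.line_to([p2[0],p2[1],.33],r,0.2)
bot.goto([0.50,0.12,.33],down(np.radians(40)))
print(bot.current_opening(),bot.current_clock(),np.round(bot.current_contact_force(),2))
c=snap("scene","s3",None,1.5,1.6)
snap("wrist","w4",None,1.5,1.6)
print(proj(c,[0.5,0.12,.2]))
```

```text
[-1.09  0.78 -1.4 ]
0.1719207962910842 9.3667 [ 0.07 -0.54 -1.06]
[274.79230605 182.78506814]
```

View pics/s3.png

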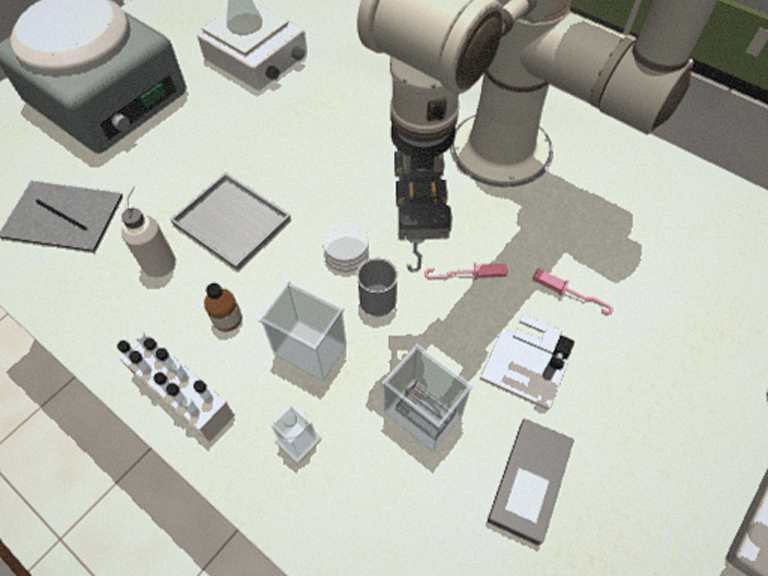

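View pics/w4.png

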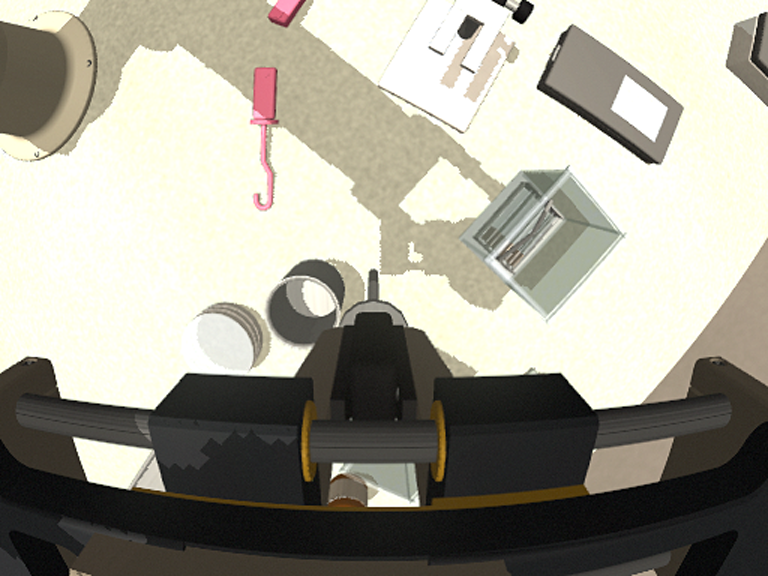

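Run:
```python
from h import *
s=load("s3"); c=snap("top","t3",(225,170,285,220),12,1.6)
p=bot.current_ee_pos();R=Ro.from_rotvec(bot.current_tool_rot()).as_matrix();print(p)
# hook frame: y=tool x, x=tool y
pts=[(x*.001*R[:,1]+p+[0,0,z*.001-.119]) for x,z in [(0,56),(-8,42),(-8,14),(0,0),(8,8),(8,20)]]
im=cv2.resize(s["pixels"][140:190,250:310],None,fx=12,fy=12,interpolation=cv2.INTER_CUBIC)
im=np.clip(im*1.6,0,255).astype(np.uint8)
for X in pts:
    u=(proj(s,X)-[250,140]+.5)*12; cv2.circle(im,tuple(int(a) for a in u),4,(0,0,255),1)
cv2.imwrite("pics/c5.png",im)
```

```text
[0.49950454 0.12118497 0.32968641]
```

View pics/c5.png

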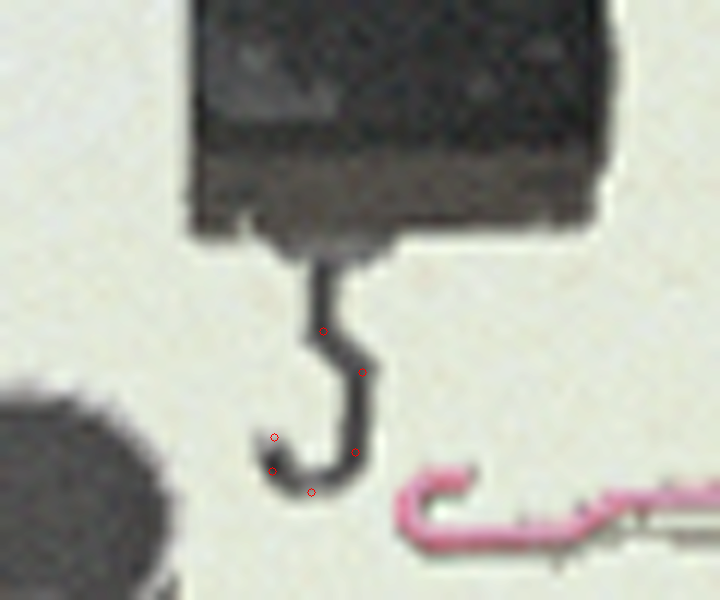

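Run:
```python
from h import *
print(np.round(bot.current_joints(),2))
for nm,p in [("tank",[.629,.2405,.34]),("tank",[.6105,.2405,.162]),("tray",[.527,-.326,.34]),("tray",[.546,-.326,.16]),("beaker",[.48,.033,.16])]:
    for y in (90,-90):
        q=bot.inverse_kinematics(p,down(np.radians(y))); print(nm,y,None if q is None else np.round(q,2))
```

```text
[ 0.   -0.05  1.59  0.    1.6  -0.7 ]
tank 90 [ 0.19  0.38  1.09 -0.    1.67 -1.38]
tank -90 [ 0.19  0.38  1.09 -0.    1.67  1.76]
tank 90 [ 0.19  0.4   1.4  -0.    1.33 -1.38]
tank -90 [ 0.19  0.4   1.4  -0.    1.33  1.76]
tray 90 [-0.75  0.23  1.27 -0.    1.64 -2.32]
tray -90 [-0.75  0.23  1.27 -0.    1.64  0.82]
tray 90 [-0.73  0.36  1.47 -0.    1.32 -2.3 ]
tray -90 [-0.73  0.36  1.47 -0.    1.32  0.84]
beaker 90 [-0.18 -0.04  1.91 -0.    1.27 -1.75]
beaker -90 [-0.18 -0.04  1.91 -0.    1.27  1.39]
```

Run:
```python
from h import *
r=down(np.radians(-90))
bot.goto([.6295,.2405,.33],r)
bot.line_to([.6295,.2405,.19],r,.12)
bot.line_to([.6295,.2405,.1625],r,.05)
print(bot.current_ee_pos(),bot.current_clock(),np.round(bot.current_contact_force(),2))
snap("scene","s4",(250,220,330,300),9,1.6)
snap("top","t4",(165,130,245,200),9,1.8)
snap("wrist","w5",None,1.5,1.6)
```

```text
[0.62959317 0.24050405 0.16254951] 13.6333 [-0.85 -0.59 -0.44]
```

View pics/s4.png

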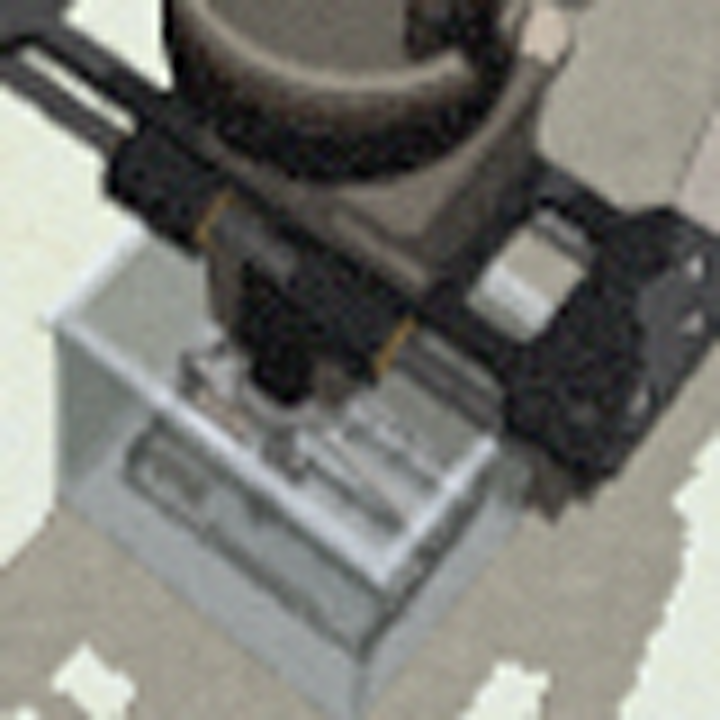

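View pics/t4.png

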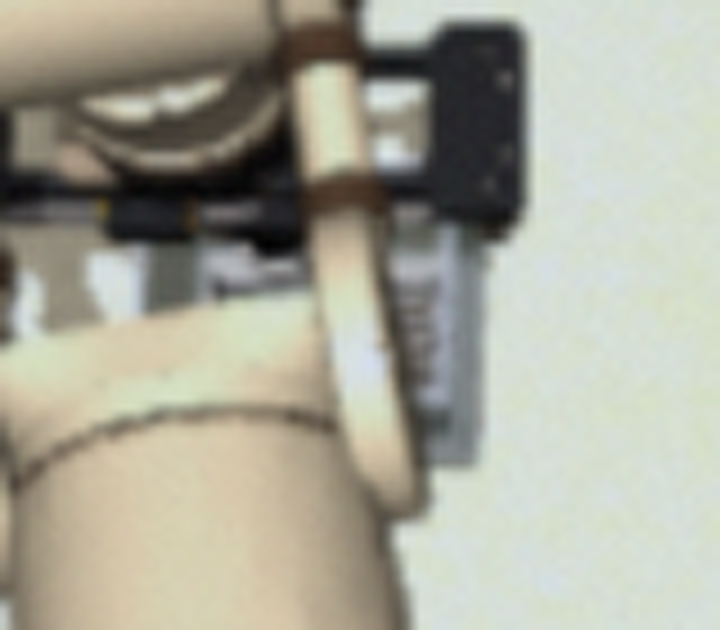

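View pics/w5.png

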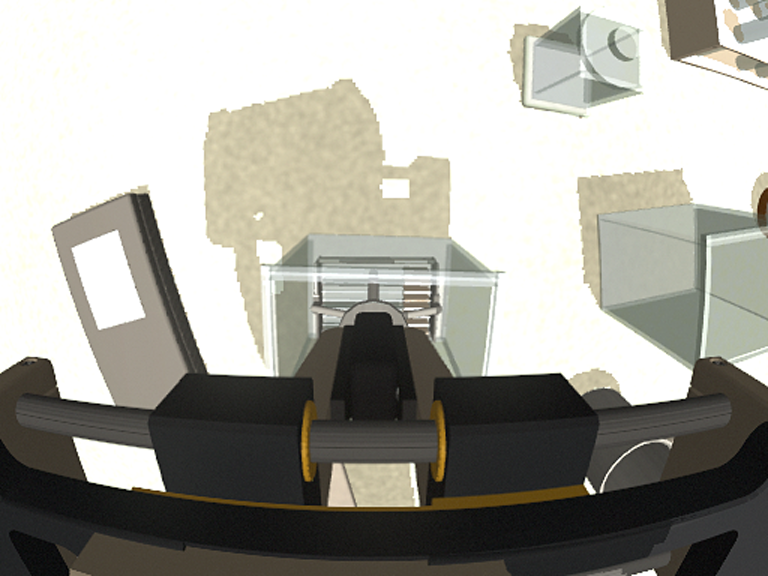

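Run:
```python
from h import *
r=down(np.radians(-90))
f0=np.array(bot.current_contact_force())
for x in [.624,.619,.6145,.6105]:
    bot.line_to([x,.2405,.1625],r,.04)
    print(x,np.round(bot.current_contact_force()-f0,2))
for z in [.170,.176,.180,.184,.188,.192]:
    bot.line_to([.6105,.2405,z],r,.03)
    print(z,np.round(bot.current_contact_force()-f0,2))
print(bot.current_clock())
snap("scene","s5",(250,220,330,300),9,1.6)
snap("wrist","w6",(130,120,390,260),3,1.2)
```

```text
0.624 [ 0.95  1.02 -1.47]
0.619 [-0.43  0.06 -1.04]
0.6145 [ 0.63 -0.26  0.78]
0.6105 [ 0.78  0.43 -1.02]
0.17 [ 0.7   0.48 -0.68]
0.176 [ 0.56  0.81 -1.39]
0.18 [ 0.73  1.55 -2.42]
0.184 [ 0.72  1.12 -2.87]
0.188 [-0.38  2.47 -3.16]
0.192 [ 0.42 -0.14 -3.99]
16.7333
```

View pics/s5.png

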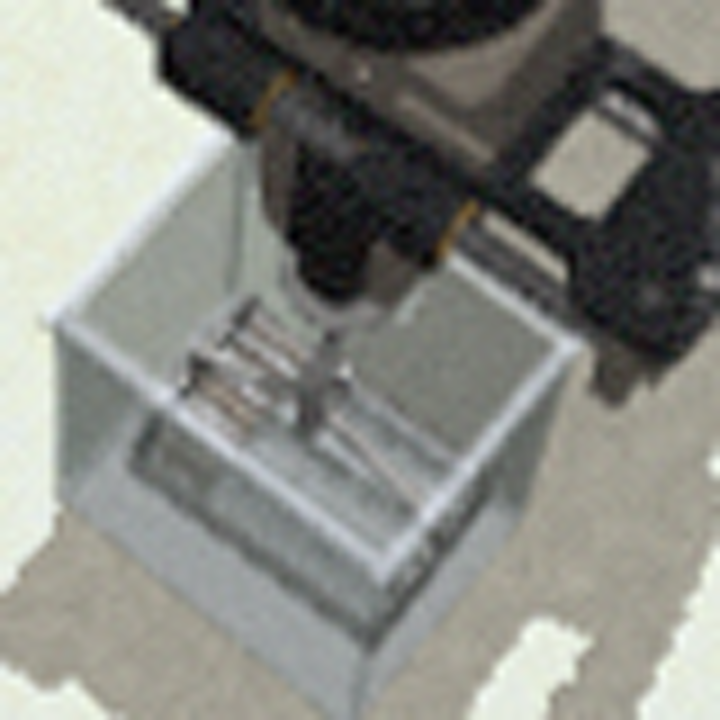

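View pics/w6.png

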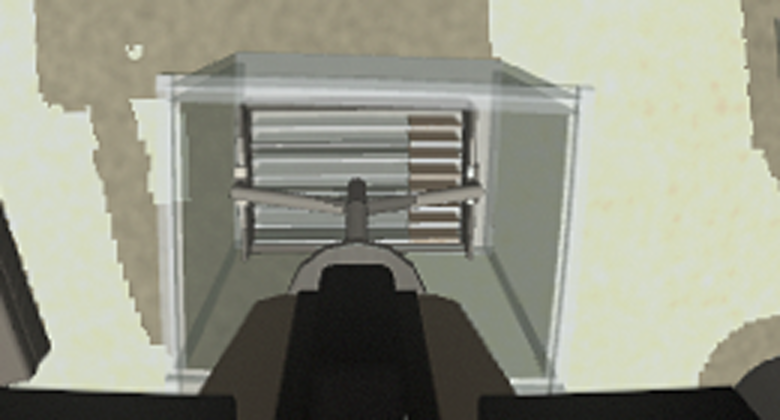

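Run:
```python
from h import *
r=down(np.radians(-90))
bot.line_to([.6105,.2405,.35],r,.07)
bot.hold(.3)
print(bot.current_ee_pos(),bot.current_clock(),np.round(bot.current_contact_force(),2))
snap("scene","s6",(200,130,400,300),4,1.5)
snap("wrist","w7",(130,120,390,260),3,1.2)
```

```text
[0.61047454 0.24047756 0.34996677] 19.5417 [-0.11  0.38 -3.07]
```

View pics/s6.png

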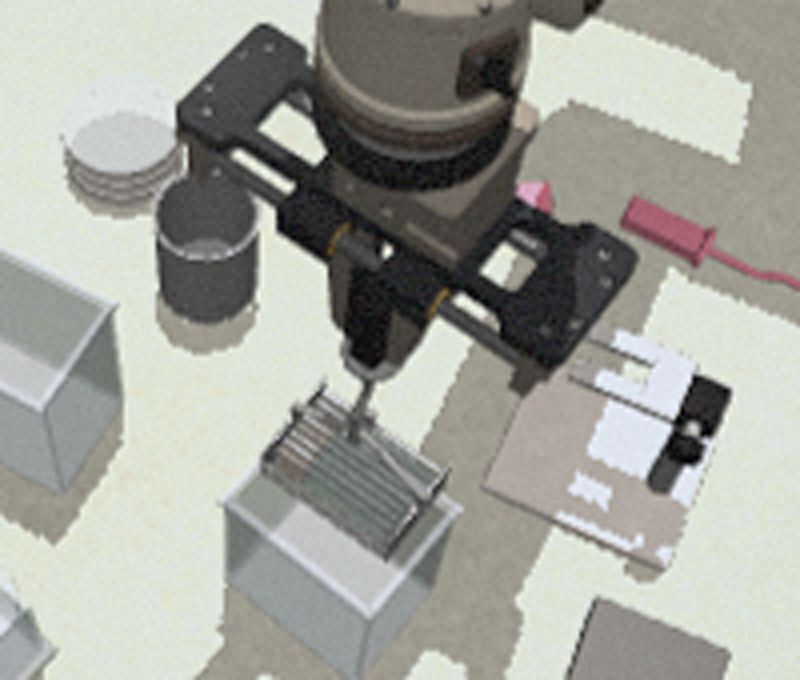

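View pics/w7.png

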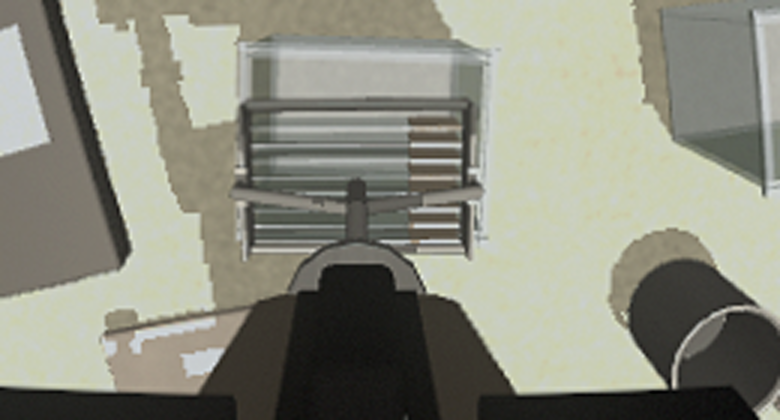

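Run:
```python
from h import *
r=down(np.radians(-90))
bot.line_to([.527,-.326,.35],r,.12)
bot.hold(.2)
print(bot.current_ee_pos(),bot.current_clock(),np.round(bot.current_contact_force(),2))
snap("scene","s7",None,1.5,1.5)
snap("wrist","w8",None,1.5,1.3)
```

```text
[ 0.52703358 -0.32594965  0.35000752] 24.7667 [ 0.86 -0.26 -4.37]
```

View pics/s7.png

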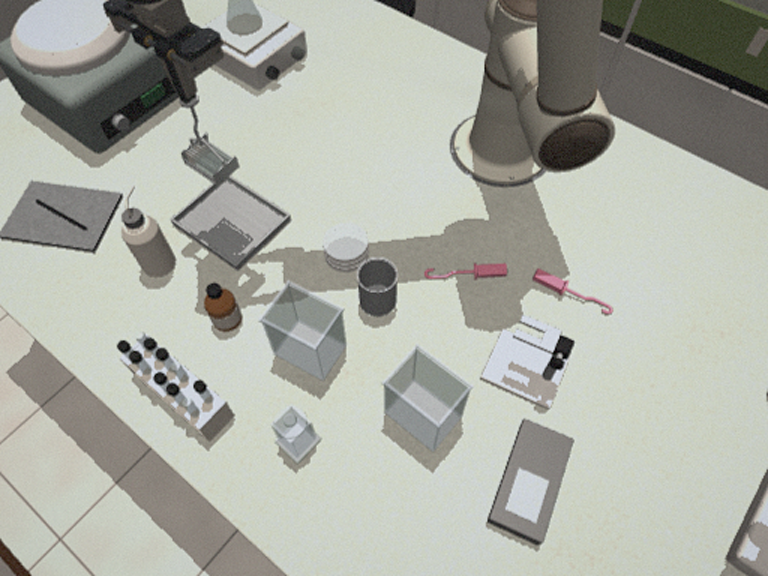

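View pics/w8.png

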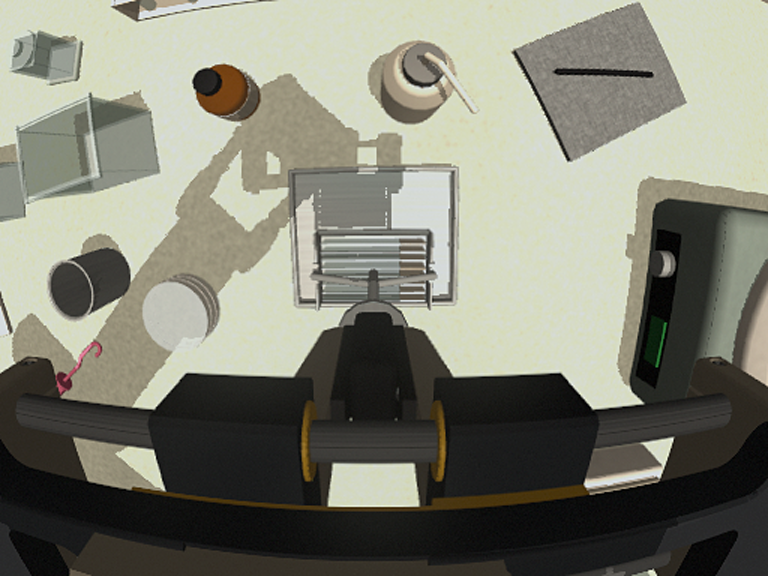

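Run:
```python
from h import *
c=load("w8")
q=[atz(c,(u+.5)/1.5-.5,(v+.5)/1.5-.5,.02,True) for u,v in [(290,168),(459,166),(455,303),(297,305)]]
print(np.round(q,4),np.mean(q,0))
```

```text
[[ 0.607  -0.2317  0.02  ]
 [ 0.6094 -0.4215  0.02  ]
 [ 0.4498 -0.4219  0.02  ]
 [ 0.4472 -0.2351  0.02  ]] [ 0.52833877 -0.32755906  0.02      ]
```

Run:
```python
from h import *
r=down(np.radians(-90))
bot.line_to([.527,-.327,.205],r,.08)
bot.line_to([.527,-.327,.188],r,.04)
f=lambda: np.round(np.mean([bot.current_contact_force() for _ in range(5)],0),2)
print(f())
for z in [.184,.181,.178,.175,.172,.168]:
    bot.line_to([.527,-.327,z],r,.02); print(z,f())
print(bot.current_clock())
snap("scene","s8",(90,60,210,180),6,1.5)
snap("wrist","w9",(130,120,390,260),3,1.2)
```

```text
[ 0.61  0.11 -4.28]
0.184 [-0.48  0.38 -3.91]
0.181 [ 0.7  -0.79 -4.03]
0.178 [-0.46  0.53 -0.85]
0.175 [ 0.95  0.01 -1.82]
0.172 [ 0.45 -0.13 -0.94]
0.168 [-0.26 -0.3  -0.55]
29.3083
```

View pics/s8.png

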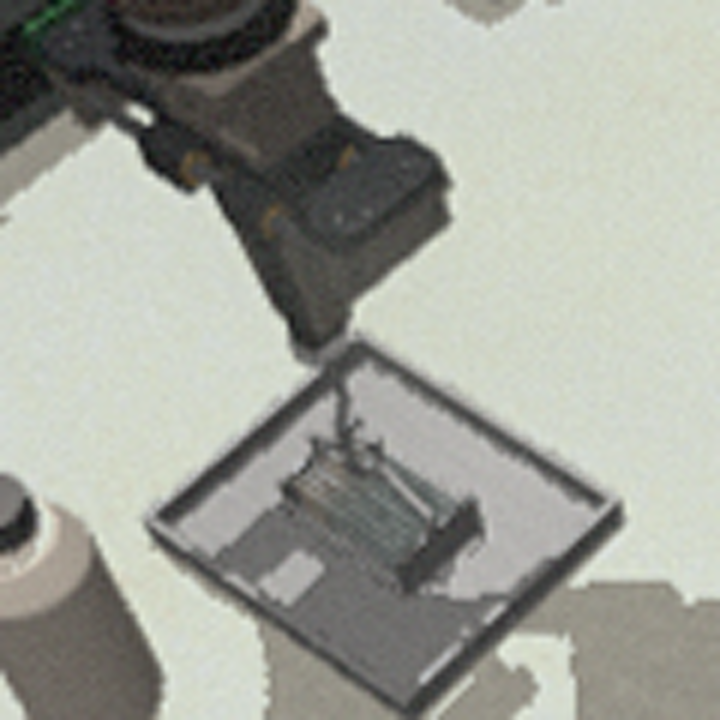

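View pics/w9.png

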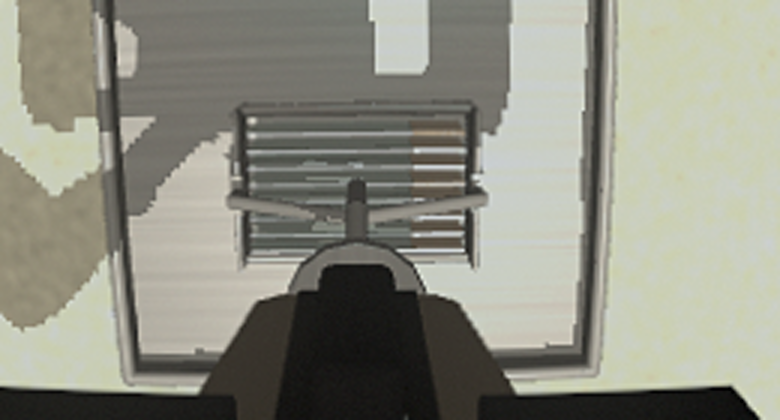

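Run:
```python
from h import *
r=down(np.radians(-90))
f=lambda: np.round(np.mean([bot.current_contact_force() for _ in range(5)],0),2)
bot.line_to([.527,-.327,.160],r,.03); print(f())
for x in [.532,.537,.543,.549]:
    bot.line_to([x,-.327,.160],r,.03); print(x,f())
bot.line_to([.549,-.327,.20],r,.06); print(f())
bot.line_to([.549,-.327,.29],r,.15); print(f(),bot.current_clock())
snap("scene","s9",None,1.5,1.5)
snap("wrist","w10",(130,90,390,260),3,1.2)
```

```text
[-0.28  0.15 -1.08]
0.532 [-0.05 -0.79 -0.98]
0.537 [ 0.39 -0.47 -1.23]
0.543 [ 0.5   0.08 -0.25]
0.549 [-0.9  -0.23 -1.33]
[-0.24 -0.52 -0.53]
[-0.19  0.52 -1.79] 32.725
```

View pics/s9.png

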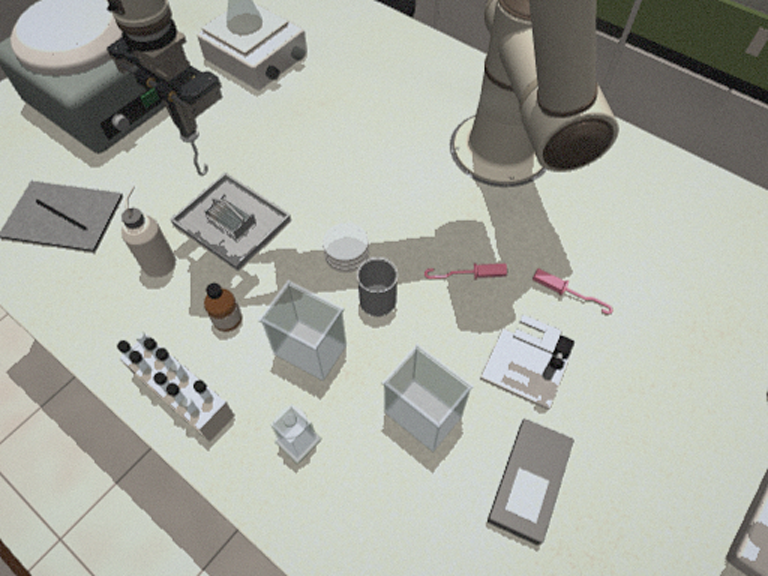

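View pics/w10.png

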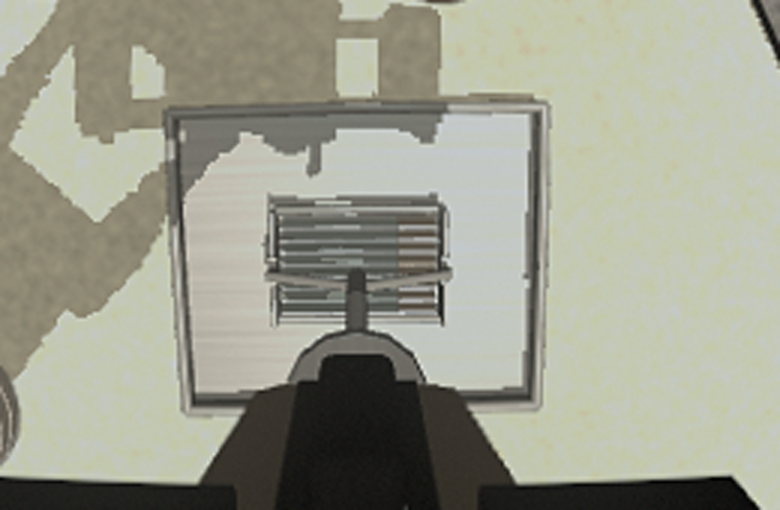

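Run:
```python
from h import *
s=load("s1"); print(atz(s,251.4,183.1,.095))
r=down(np.radians(94.7))
bot.goto([.40,.00,.32],r)
snap("wrist","w11",None,1.5,1.3)
c=snap("scene","s10",(210,130,310,230),7,1.5)
print(bot.current_clock(),bot.current_ee_pos())
```

```text
[0.484808   0.03412742 0.095     ]
35.3083 [ 4.00118971e-01 -1.73153018e-04  3.19999558e-01]
```

View pics/s10.png

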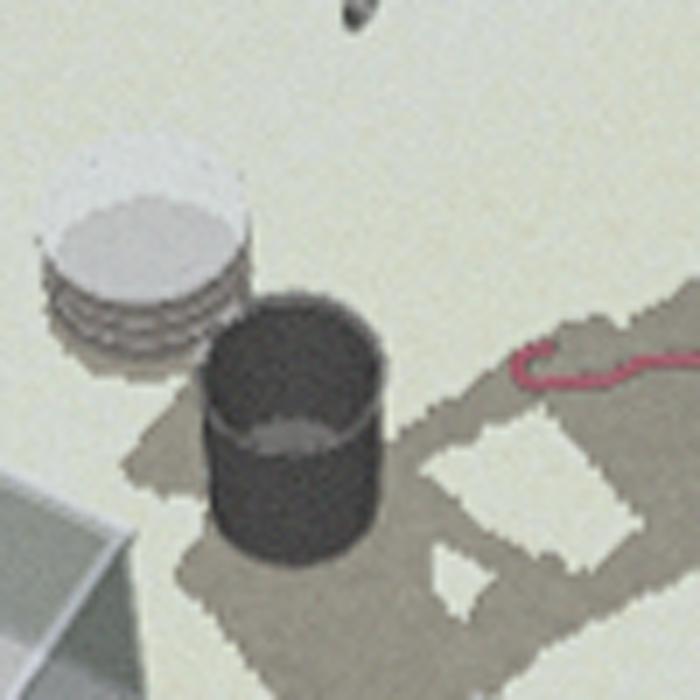

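View pics/w11.png

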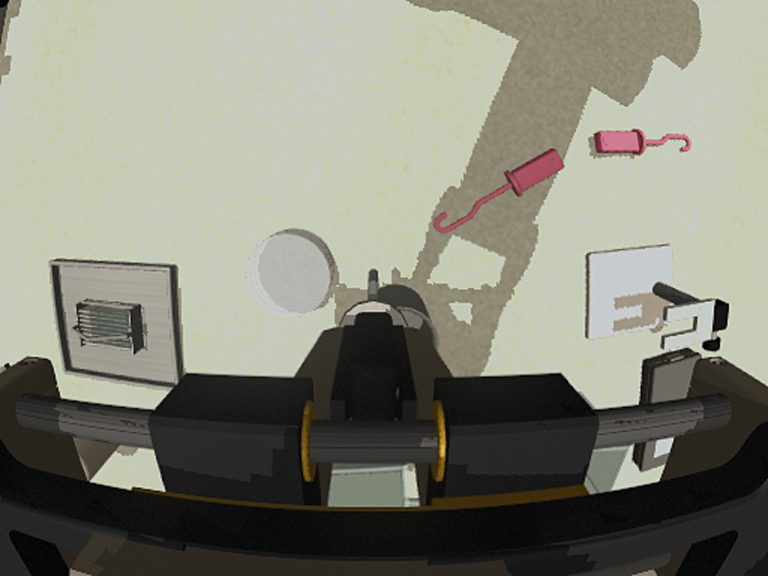

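Run:
```python
from h import *
r=down(np.radians(94.7))
f=lambda: np.round(np.mean([bot.current_contact_force() for _ in range(5)],0),2)
bot.goto([.4825,.034,.30],r)
bot.line_to([.4825,.034,.22],r,.15)
c=snap("scene","s11",(210,130,310,230),7,1.5)
bot.line_to([.4825,.034,.145],r,.08);print(f())
bot.hold(.3)
c=snap("scene","s12",(210,130,310,230),7,1.5)
print(bot.current_clock(),bot.current_ee_pos())
```

```text
[-0.19  0.72 -1.24]
37.9333 [0.48266082 0.0339769  0.14523816]
```

View pics/s12.png

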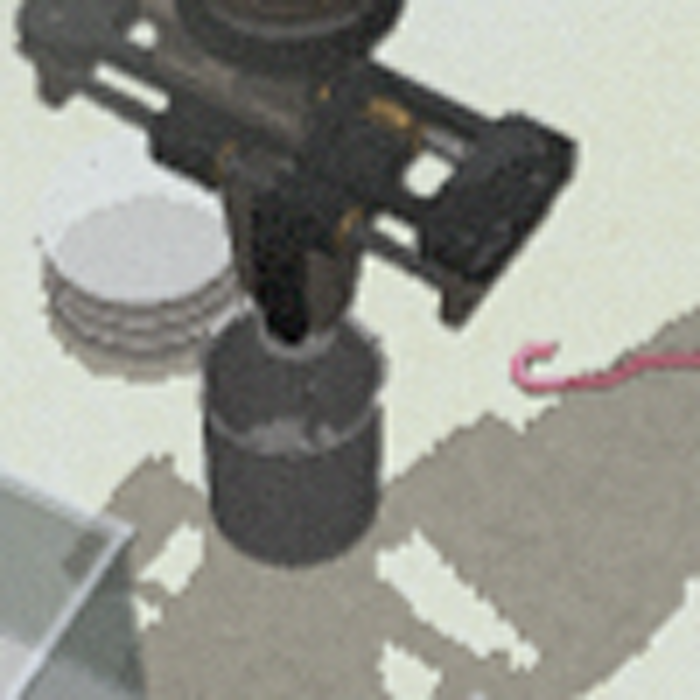

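View pics/s11.png

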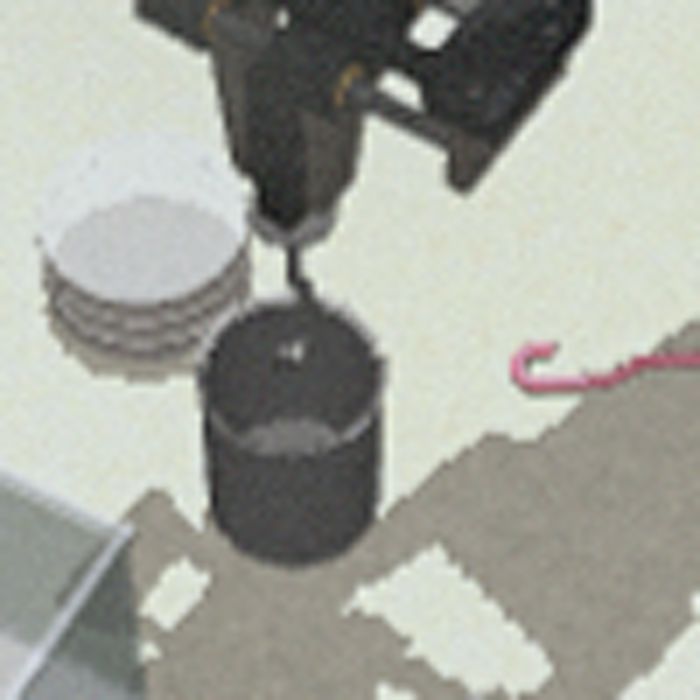

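Run:
```python
from h import *
r=down(np.radians(94.7))
f=lambda: np.round(np.mean([bot.current_contact_force() for _ in range(5)],0),2)
p=np.array([0.4332,0.317,0.161]); d=np.array([.203,-.979,0])
bot.line_to([.4825,.034,.30],r,.15)
bot.goto((p+d*.075+[0,0,.08]),r)
bot.line_to(p+d*.075+[0,0,.011],r,.12);print(f(),bot.current_clock())
snap("scene","s13",(310,170,410,260),7,1.5)
snap("wrist","w12",None,1.5,1.3)
```

```text
[-0.37  0.08 -0.74] 40.725
```

View pics/s13.png

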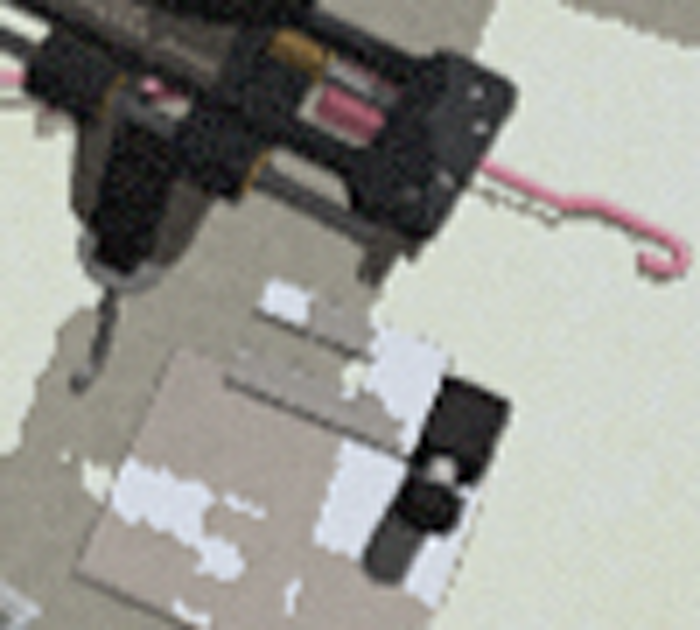

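View pics/w12.png

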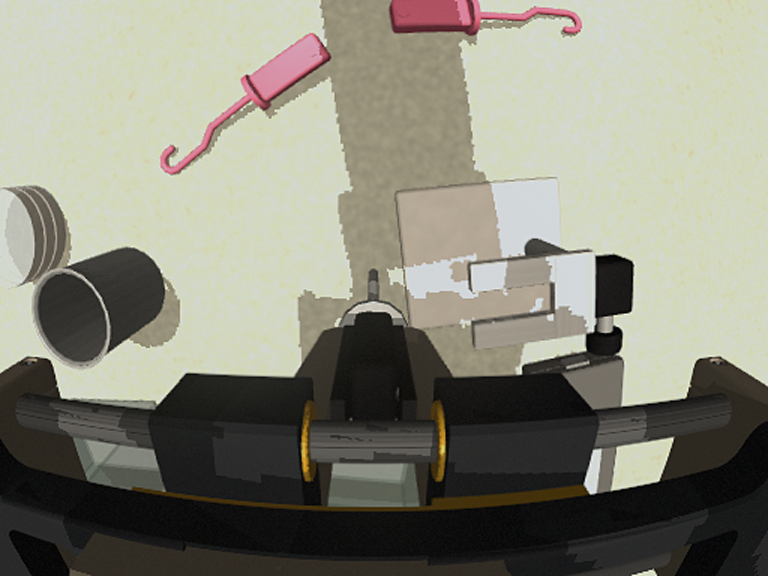

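Run:
```python
from h import *
r=down(np.radians(94.7))
f=lambda: np.round(np.mean([bot.current_contact_force() for _ in range(5)],0),2)
p=np.array([0.4334,0.316,0.161]); d=np.array([.203,-.979,0])
bot.line_to(p+d*.03+[0,0,.011],r,.06);print(f())
bot.line_to(p+[0,0,.011],r,.06);print(f())
for z in [.006,.003,.001,0,-.001]:
    bot.line_to(p+[0,0,z],r,.03);print(z,f())
    if f()[2]>4: break
print(bot.current_clock())
snap("scene","s14",(310,170,410,260),7,1.5)
snap("wrist","w13",(130,120,390,260),3,1.2)
```

```text
[ 0.44  0.62 -1.11]
[-0.15 -0.2  -0.36]
0.006 [ 0.68  0.59 -0.66]
0.003 [ 0.3   1.1  -1.24]
0.001 [ 0.08 -0.2  -0.92]
0 [-0.48  0.61 -0.34]
-0.001 [-1.87 -1.03  6.29]
43.675
```

View pics/s14.png

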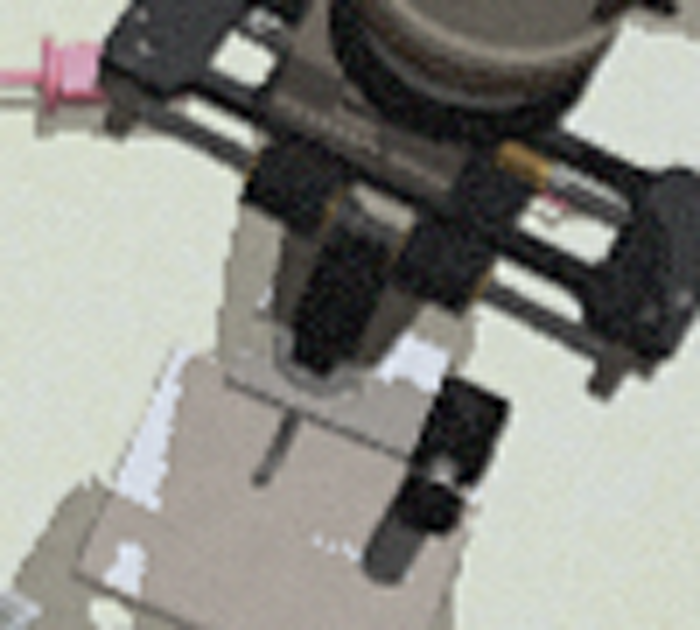

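View pics/w13.png

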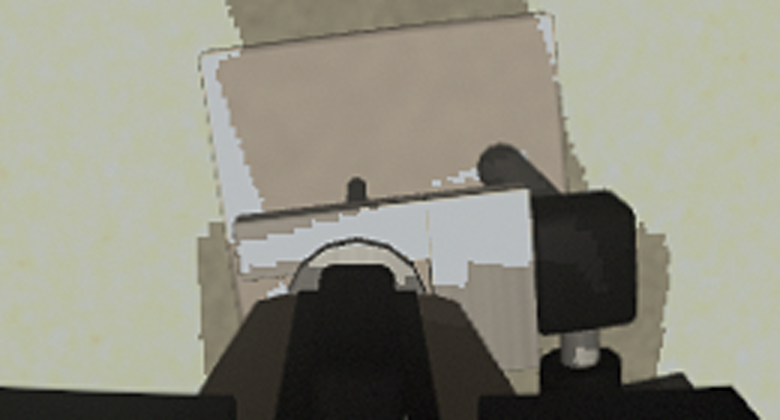

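Collar rests on the fork (contact force 6 N). Release to partial opening and back off upward.

Run:
```python
from h import *
r=down(np.radians(94.7))
bot.set_gripper(.45)
x=np.array(bot.current_ee_pos())
bot.line_to([x[0],x[1],.26],r,.12)
bot.goto([.40,.18,.36],r)
bot.hold(.5)
print(bot.current_clock(),bot.current_opening(),np.round(bot.current_contact_force(),2))
snap("scene","s15",None,1.5,1.5)
snap("wrist","w14",None,1.5,1.3)
snap("top","t15",None,1.5,1.8)
c=load("s15"); show(c["pixels"],"s15c",(310,170,410,260),7,1.5)
```

```text
46.5333 0.44925031082731326 [ 0.28 -0.65 -0.51]
```

View pics/s15.png

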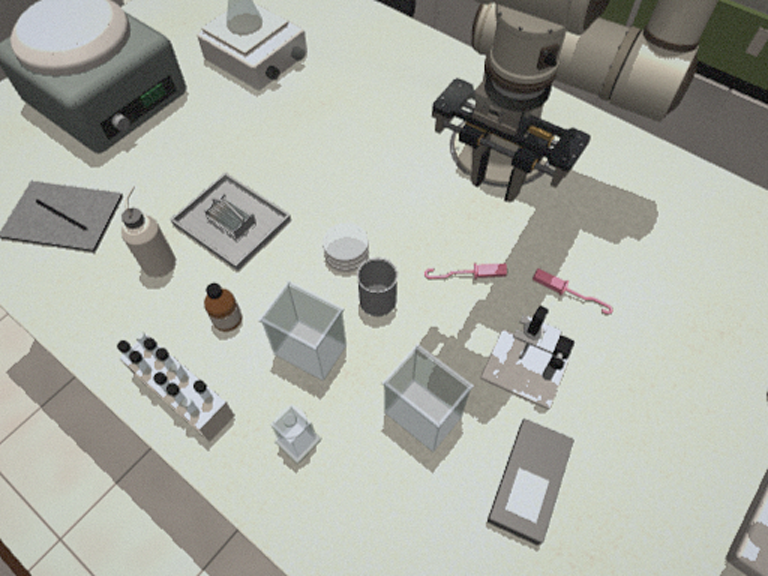

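View pics/w14.png

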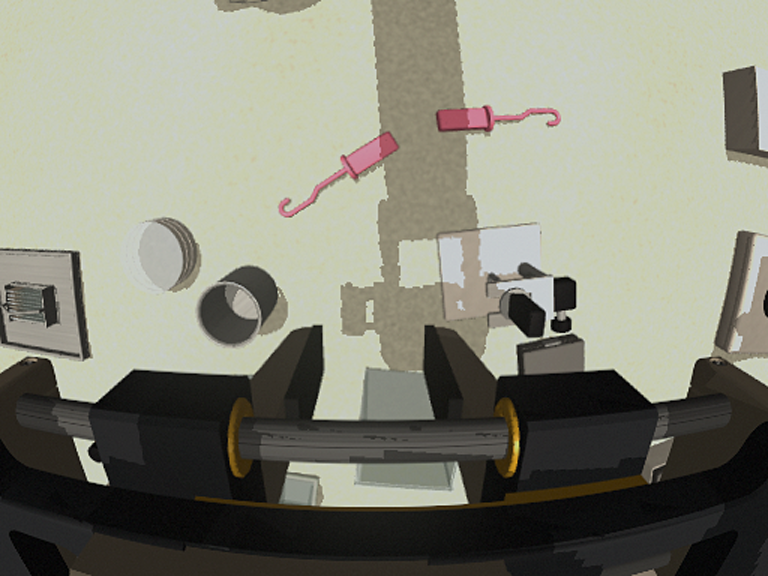

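View pics/s15c.png

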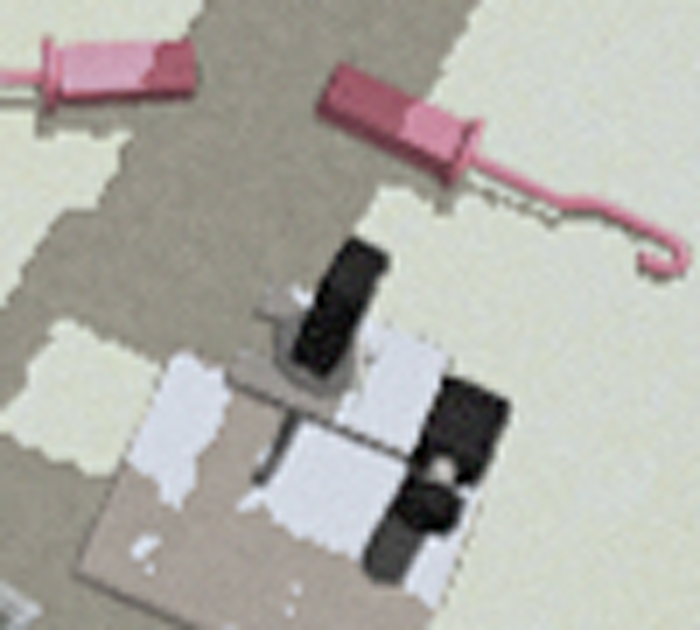

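View pics/t15.png

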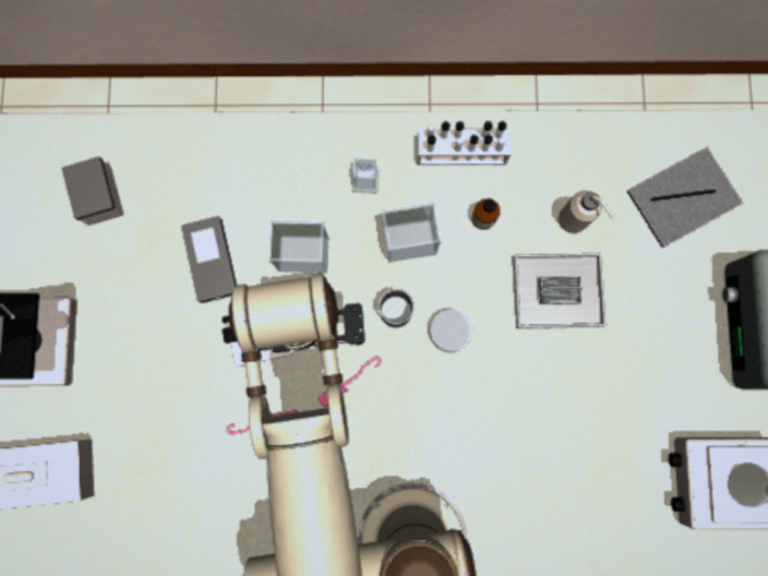

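Final pictures show the hook upright in the fork (scene crop 335,310), the rack standing centred in the tray (top 559,290) and the tank empty. Nothing else appears moved.

```bash
python3 -c "
from workcell import bot
bot.job_done(); print(bot.current_clock())"
```

```text
the job is handed in; nothing more can be done
the job is handed in; nothing more can be done
```

The job is done and handed in at about 46.5 s on the robot's clock, against the 61 s limit.

- **What I did:** I took the black-handled hook off the fork and turned it so its tip pointed toward −x. I came in from the tank's roomier +x side and caught the handle under its peak. I lifted the rack out, carried it level, set it on the tray and unhooked it. Then I dipped the crook in the beaker, to about 26 mm above the table by calculation, and hung the hook back by its collar.
- **Last checks:** The final pictures show:
    - the hook upright in the fork;
    - the rack upright near the middle of the tray;
    - both tanks, the beaker, the bystanders and the pink look-alikes apparently where they were, judged by eye.
- **Forces:** Readings stayed low. The largest I saw was about 6 N, when the collar came to rest on the fork. The gripper touched only the hook.
- **What disagreed:** The top and scene cameras put the beaker centre about 5 mm apart, so I used the mean. The crook went in with no contact force. The hook hung about 7° twisted from the fork at the start, and I left it at that same angle.

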